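Clear down the chip bed and close up

ROBOT

A 7-joint arm with a two-finger parallel gripper is mounted at the origin on the work surface. World frame = base frame: x ahead of the robot, y to its left, z up, the work surface at z = 0. Lengths are in m, angles in rad, forces in N, time in s.
With the tool pointing down it reaches from about 0.4 to 0.875 m from the base axis. Payload 19.3 kg.
Tool frame: the origin (TCP) lies between the finger pads; the fingertips stand 17 mm ahead of it and the grasp point (between the pads) lies 2 mm behind it (bot.finger_overhang is the distance from the TCP to the fingertips, in m); z points along the fingers, y is the line along which they close (so a half turn about z gives the same grasp; the last joint's range is limited). The gripper opens to 85 mm and grips with 20 to 120 N. Pads are 22 mm wide; open, the fingers measure 114 mm over their backs; the gripper's body (76 mm by 85 mm) begins 54 mm behind the grasp point. The pads swing forward as they close: fully open they stand 13 mm farther back than shut.
Start: joints at [-1.289, 0.521, -0.036, 1.599, 0.021, 1.021, -0.113], TCP at [0.215, 0.587, 0.248] pointing down, gripper open.
Joint ranges: [-2.91, 2.91], [-0.3, 2.13], [-1.5, 1.42], [0.17, 2.43], [-1.26, 4.41], [0.16, 1.93], [-2.52, 2.52]. Speed limits (rad/s): [1.89, 1.89, 2.39, 2.39, 3.01, 3.01, 3.01].

INTERFACE

Orientations are given as [roll, pitch, yaw] about the fixed x, y, z axes, in that order (R = Rz(yaw) Ry(pitch) Rx(roll)).
In Python, from workcell import observe, grab_frame, bot gives the robot as it stands.
- The arm moves only by the shell command python3 -m crank 'ROWS' [FORCE]. ROWS is a JSON object of lists of equal length, an entry for each row: "linear": the shift along the world's x, y, z each as a share of 0.25 m, from -1 to 1, a list of three; "delta_rot": the turn, a rotation vector about the world's x, y, z each as a share of 30 degrees, from -1 to 1, a list of three; "fingers": the opening, from -1 (shut) to 1 (fully open). In form: {"linear": [[dx, dy, dz], ...], "delta_rot": [[rx, ry, rz], ...], "fingers": [fingers, ...]}. A call has 1 to 5 rows; each row is the pose to reach, as a shift and turn from the pose commanded when the call began; what a row does not reach only later rows make up. A row lasts 1/10 s, in which the tool goes at most 50 mm and 8.59 degrees, less where a joint would pass 70% of its speed; a pose out of reach is approached as far as the arm can. A call with a number of a shift or a turn outside -1 to 1 is refused whole. A call with a gripper value outside its range is refused whole. The fingers move at their own pace and stop on an object; FORCE is the grip in N (left out, the last holds). Time passes only in rows, so rows that repeat a pose let the fingers close. It gives the time, the measured TCP pose, the force, the opening and the grip force at its end, in the units of the state.
- observe(): the state, without advancing time (a new reading comes with each control period).
- grab_frame(name): name is "scene" or "top"; returns a dict with "image" (400x640x3 uint8, red, green, blue), "mtx" (3x3 intrinsics, pixels), "k1" (the pictures are not rectified: a ray, as slopes to the right and down, at radius r is drawn at 1 + k1 r^2 times it, then the intrinsics apply), "xyz" and "orientation" of the camera in the world. Camera axes: x right, y down, z forward; pixel columns grow to the right and rows downward; lengths in m; the calibration is good to about 2 mm. A picture is of the moment at which its call begins. There is no depth.
- bot.job_done(): hands the job in; it is judged then, once.
The state is a dict: "clock": time; "qpos": joint angles; "qd": joint speeds; "joint_efforts": joint torques, N m; "position": TCP position; "tool_rot": TCP orientation; "force": force on the tool from outside, world axes, zero at the start; "moment": the same for the moment, N m; "grip_width": finger opening in m; "finger_force": force on a finger pad.
Only numpy, scipy, OpenCV 4.12 (cv2) and the standard library are available. Lean on these libraries where they do the work, as an engineer would, in place of code of your own. Each camera call takes 0.05 s, during which the arm holds its last target. There are 200 camera calls.

TASK

Clear down the chip bed: first take the finished hexagonal bushes off the plate and put them all in the red parts box; then take the scraper block and, with it in hand, wipe every brass chip off the open front edge of the plate into the chip drawer. Stand the scraper back upright in the middle of its rubber pad, push the chip drawer fully shut and close the lid of the parts box; leave the other things on the bench where they are.

Things in the scene. Friction and masses are not known exactly. Their poses are not given: they have to be found in the camera images.
- plate (a point): Middle of the top of the chip bed: a fixed blue bench unit with a bare aluminium plate, 160 (x) x 270 (y) mm over all, its plate 75 mm above the bench. x points from the open front edge to the rear. The plate has blue rails 14 mm high on its two sides and its rear; the clear plate between them runs from x = -80 (open front edge) to x = +66 mm and over y = -110 to +110 mm. Chips pushed over the front edge drop into the open drawer below it.
- drawer (a joint): The chip drawer under the plate, grey with a yellow front, in m: 0 shut, about 0.08 to 0.09 pulled out at the start (out is the bed's -x, towards the robot). Slides stiffly (about 1.5 N) and stays where left; push its front to shut it.
- drawer_in (a point): Middle of the drawer's inner floor (it moves with the drawer), 14 mm above the bench; the axes are the bed's. Inside it is 142 (x) x 242 (y) mm; side walls reach 52 mm above the bench, the front panel 62 mm (8 mm thick).
- drawer_pull (a point): Middle of the outer face of the black pull bar on the drawer front (bar 90 mm wide along y, 14 mm high, stands 16 mm off the yellow front), 45 mm above the bench. Push here along the bed's +x to shut the drawer.
- partsbox_in (a point): Middle of the inner floor of the fixed red parts box, 180 (x) x 135 (y) x 70 mm high outside, walls 4 mm. The box's lid hinge runs along the top of its +x wall.
- lid (a joint): The red lid of the parts box (180 x 135 x 6 mm), in rad: 0 shut flat, about 1.7 to 1.85 at the start, standing open and leaning slightly away beyond the hinge. The hinge is loose: tipped towards the box to below about 1.5 rad it falls shut by itself.
- lid_hinge (a point): Middle of the lid's hinge line, 70 mm above the bench at the box's +x wall (the hinge line runs along the box's y). The lid reaches 180 mm from it; a black knob stands 40 mm off its outer face, on its middle line 150 mm from the hinge (on the far, +x side while the lid is open).
- pad (a point): Middle of the top of the scraper's parking pad: a fixed black rubber mat 80 (x) x 170 (y) x 4 mm.
- scraper_mid (a point): Centre of the loose scraper block, half-way up its 68 mm height; z up when it stands. Foot: orange block with black rubber lip, 40 (x) x 140 (y) x 25 mm high. Handle: wooden block 24 (x) x 50 (y) mm from 25 to 68 mm height, centred; grip it across its 24 mm. About 0.18 to 0.29 kg.
- bush0_mid (a point): Centre of a finished copper-coloured hexagonal bush, 30 mm across flats (35 mm over corners), 34 mm tall, 0.15 kg, dark bore shown on its top; z along its bore; two of its flats face its +y and -y, the others every 60 degrees. Two or three are present, standing on the plate's rear half.
- bush1_mid (a point): Centre of a finished copper-coloured hexagonal bush, 30 mm across flats (35 mm over corners), 34 mm tall, 0.15 kg, dark bore shown on its top; z along its bore; two of its flats face its +y and -y, the others every 60 degrees. Two or three are present, standing on the plate's rear half.
- bush2_mid (a point): Centre of a finished copper-coloured hexagonal bush, 30 mm across flats (35 mm over corners), 34 mm tall, 0.15 kg, dark bore shown on its top; z along its bore; two of its flats face its +y and -y, the others every 60 degrees. Two or three are present, standing on the plate's rear half.
- chip0_mid (a point): Centre of a loose brass chip, a flake 17 x 12 x 7 mm, 12 g. Three to six chips are present, lying on the plate's front half.
- chip1_mid (a point): Centre of a loose brass chip, a disc 16 mm across and 7 mm thick, 12 g. Three to six chips are present, lying on the plate's front half.
- chip2_mid (a point): Centre of a loose brass chip, a flake 17 x 12 x 7 mm, 12 g. Three to six chips are present, lying on the plate's front half.
- chip3_mid (a point): Centre of a loose brass chip, a disc 16 mm across and 7 mm thick, 12 g. Three to six chips are present, lying on the plate's front half.
- chip4_mid (a point): Centre of a loose brass chip, a flake 17 x 12 x 7 mm, 12 g. Three to six chips are present, lying on the plate's front half.
- chip5_mid (a point): Centre of a loose brass chip, a disc 16 mm across and 7 mm thick, 12 g. Three to six chips are present, lying on the plate's front half.
- spray: Bystander: white and blue spray can 60 x 150 mm, standing; origin at its underside. Leave alone.
- driver: Bystander: screwdriver lying on the bench; origin at its underside. Leave alone.
- wrench: Bystander: wrench lying on the bench; origin at its underside. Leave alone.
- jar: Bystander: amber jar 52 x 60 mm, standing; origin at its underside. Leave alone.
Not all that is in view belongs to the job. What is shaped like the part that bears bush0_mid but blue is not meant.

How it is judged:
On the way, in this order (a step that is already met when the one before it is completed fails the run):
1. all the bushes are in the parts box (x of bush0_mid in the frame of partsbox_in between -0.088 and 0.088 m and y of bush0_mid in the frame of partsbox_in between -0.066 and 0.066 m and z of bush0_mid in the frame of partsbox_in between 0.005 and 0.06 m and x of bush1_mid in the frame of partsbox_in between -0.088 and 0.088 m and y of bush1_mid in the frame of partsbox_in between -0.066 and 0.066 m and z of bush1_mid in the frame of partsbox_in between 0.005 and 0.06 m and x of bush2_mid in the frame of partsbox_in between -0.088 and 0.088 m and y of bush2_mid in the frame of partsbox_in between -0.066 and 0.066 m and z of bush2_mid in the frame of partsbox_in between 0.005 and 0.06 m), for 0.2 s.
2. all the chips are in the drawer, with the scraper in the gripper (x of chip0_mid in the frame of drawer_in between -0.073 and 0.073 m and y of chip0_mid in the frame of drawer_in between -0.122 and 0.122 m and z of chip0_mid in the frame of drawer_in between 0 and 0.038 m and x of chip1_mid in the frame of drawer_in between -0.073 and 0.073 m and y of chip1_mid in the frame of drawer_in between -0.122 and 0.122 m and z of chip1_mid in the frame of drawer_in between 0 and 0.038 m and x of chip2_mid in the frame of drawer_in between -0.073 and 0.073 m and y of chip2_mid in the frame of drawer_in between -0.122 and 0.122 m and z of chip2_mid in the frame of drawer_in between 0 and 0.038 m and x of chip3_mid in the frame of drawer_in between -0.073 and 0.073 m and y of chip3_mid in the frame of drawer_in between -0.122 and 0.122 m and z of chip3_mid in the frame of drawer_in between 0 and 0.038 m and x of chip4_mid in the frame of drawer_in between -0.073 and 0.073 m and y of chip4_mid in the frame of drawer_in between -0.122 and 0.122 m and z of chip4_mid in the frame of drawer_in between 0 and 0.038 m and x of chip5_mid in the frame of drawer_in between -0.073 and 0.073 m and y of chip5_mid in the frame of drawer_in between -0.122 and 0.122 m and z of chip5_mid in the frame of drawer_in between 0 and 0.038 m and contact force between the fingers and scraper above 1 N), for 0.2 s.
At the end, for the whole second after the job is handed in: every bush inside the parts box, every chip inside the drawer, drawer shut to within 6 mm, lid shut to within 0.08 rad, scraper standing upright on its pad with its centre within 30 mm of the pad's centre and at rest (all of step 1 and x of chip0_mid in the frame of drawer_in between -0.073 and 0.073 m and y of chip0_mid in the frame of drawer_in between -0.122 and 0.122 m and z of chip0_mid in the frame of drawer_in between 0 and 0.038 m and x of chip1_mid in the frame of drawer_in between -0.073 and 0.073 m and y of chip1_mid in the frame of drawer_in between -0.122 and 0.122 m and z of chip1_mid in the frame of drawer_in between 0 and 0.038 m and x of chip2_mid in the frame of drawer_in between -0.073 and 0.073 m and y of chip2_mid in the frame of drawer_in between -0.122 and 0.122 m and z of chip2_mid in the frame of drawer_in between 0 and 0.038 m and x of chip3_mid in the frame of drawer_in between -0.073 and 0.073 m and y of chip3_mid in the frame of drawer_in between -0.122 and 0.122 m and z of chip3_mid in the frame of drawer_in between 0 and 0.038 m and x of chip4_mid in the frame of drawer_in between -0.073 and 0.073 m and y of chip4_mid in the frame of drawer_in between -0.122 and 0.122 m and z of chip4_mid in the frame of drawer_in between 0 and 0.038 m and x of chip5_mid in the frame of drawer_in between -0.073 and 0.073 m and y of chip5_mid in the frame of drawer_in between -0.122 and 0.122 m and z of chip5_mid in the frame of drawer_in between 0 and 0.038 m and value of joint drawer below 0.006 m and value of joint lid below 0.08 rad and horizontal distance between scraper_mid and pad below 0.03 m and angle between scraper_mid's own z axis and vertical below 0.15 rad and z of scraper_mid in the frame of pad below 0.039 m and linear speed of scraper below 0.02 m/s); the robot touches nothing.
It fails at once if the spray is moved more than 40 mm (distance of spray from where it was at the start of the episode above 0.04 m).
It fails at once if the driver is moved more than 40 mm (distance of driver from where it was at the start of the episode above 0.04 m).
It fails at once if the wrench is moved more than 40 mm (distance of wrench from where it was at the start of the episode above 0.04 m).
It fails at once if the jar is moved more than 40 mm (distance of jar from where it was at the start of the episode above 0.04 m).
Of bush0, bush1, bush2 only 2 to 3 are there at a start; the rules pass over those that are not, and their reading is None.
Of chip0, chip1, chip2, chip3, chip4, chip5 only 3 to 6 are there at a start; the rules pass over those that are not, and their reading is None.
At some moment in a run one of bush0, bush1, bush2, scraper may be knocked a few centimetres aside while the robot is not near it.
It also fails if it takes over 208 s, if anything falls off the work surface, if the arm or the gripper's body presses on something with over 40 N, if the wrist force passes 120 N, or if a joint passes its speed limit or range.

## Working session

There is one attempt and no reset: what is moved stays moved. The work goes in short steps, Python scripts to look and compute and a shell command to move; the robot and the scene stay as the last step left them, time stands still between calls to the robot, and variables do not carry over. Pictures are saved under pics/ and viewed, at most 14 in all, crops included, and the job is handed in when it is done.

```bash
mkdir -p pics
cat > h.py <<'E'
import numpy as np, cv2, json
from scipy.spatial.transform import Rotation as R
from workcell import observe, grab_frame, bot
def snap(name,fn):
    f=grab_frame(name); cv2.imwrite(f'pics/{fn}.png',f['image'][:,:,::-1])
    np.savez(f'pics/{fn}.npz',**{k:np.array(v) for k,v in f.items()}); return f
def load(fn): return dict(np.load(f'pics/{fn}.npz'))
def rot(o):
    o=np.array(o,float)
    return o if o.shape==(3,3) else (R.from_euler('xyz',o).as_matrix() if o.size==3 else R.from_quat(o).as_matrix())
def ray(f,u,v):
    k=float(f['k1']); d=cv2.undistortPoints(np.array([[[u,v]]],float),np.array(f['mtx'],float),np.array([k,0,0,0.]))[0,0]
    return np.array(f['xyz'],float), rot(f['orientation'])@np.array([d[0],d[1],1])
def pt(f,u,v,z):
    o,d=ray(f,u,v); return np.round(o+d*(z-o[2])/d[2],4)
def proj(f,p):
    c=rot(f['orientation']).T@(np.array(p,float)-np.array(f['xyz'],float))
    q=cv2.projectPoints(c[None],np.zeros(3),np.zeros(3),np.array(f['mtx'],float),np.array([float(f['k1']),0,0,0]))[0][0,0]; return np.round(q,1)
E
python3 - <<'E'
from h import *
for n in('top','scene'):
    f=snap(n,n+'0'); print(n,f['mtx'],f['k1'],f['xyz'],f['orientation'])
print(observe())
E
```

```text
top [[504.18224032   0.         323.59311241]
 [  0.         504.18224032 199.09553006]
 [  0.           0.           1.        ]] -0.16122563976666207 [ 0.45647575 -0.02090608  1.45607574] [-3.03864376e+00  1.47777912e-03 -1.57122608e+00]
scene [[363.64799016   0.         322.93403106]
 [  0.         363.64799016 198.40994896]
 [  0.           0.           1.        ]] -0.04418841889030854 [ 1.21584321 -0.31536345  0.72649687] [-2.30165644  0.0183951   1.12160007]
{'clock': 0.1, 'qpos': array([-1.2892109 ,  0.52195253, -0.03635371,  1.59997157,  0.02120378,
        1.02106687, -0.11277106]), 'qd': array([-0.00093251, -0.00303834,  0.00079228, -0.00161674, -0.00172321,
       -0.00068156, -0.00131194]), 'joint_efforts': array([ 3.58438752e-03, -9.28491068e+01,  1.98406711e+00, -3.70534551e+01,
        1.81909947e-02,  5.23617447e-03, -4.29965712e-05]), 'position': array([0.2152773 , 0.58644774, 0.24777678]), 'tool_rot': array([-3.14058117e+00,  6.03488057e-05,  2.78985036e+00]), 'force': array([ 0.35923172, -0.35835328, -0.57283218]), 'moment': array([-0.0065592 , -0.00897797,  0.01831401]), 'finger_force': 0.0, 'grip_width': 0.08494224325950336}
```

View pics/top0.png

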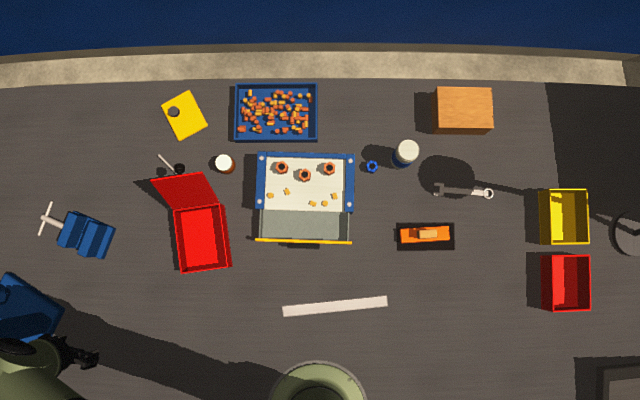

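View pics/scene0.png

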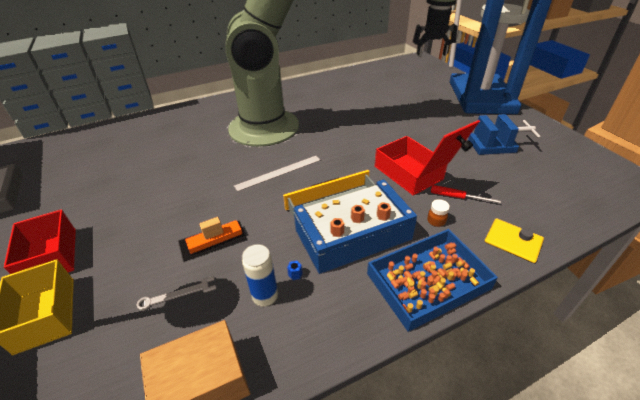

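The top view shows three bushes at about (282,167), (305,174) and (329,168). There are five chips in the middle of the plate, the red box is at (202,237), the pad and scraper at (425,236), and the drawer is open toward the robot. I'll enlarge this area.

Run:
```python
import cv2
i=cv2.imread('pics/top0.png')
cv2.imwrite('pics/c1.png',cv2.resize(i[145:253,245:365],None,fx=5.5,fy=5.5,interpolation=cv2.INTER_CUBIC))
a=cv2.resize(i[165:280,140:240],None,fx=4,fy=4,interpolation=cv2.INTER_CUBIC)
b=cv2.resize(i[165:280,385:465],None,fx=4,fy=4,interpolation=cv2.INTER_CUBIC)
cv2.imwrite('pics/c2.png',cv2.hconcat([a,b]))
```

```text
(no output)
```

View pics/c1.png

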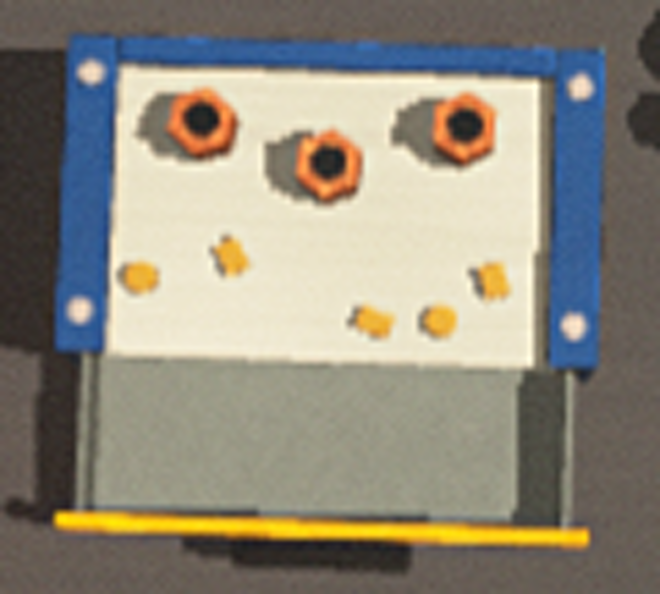

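View pics/c2.png

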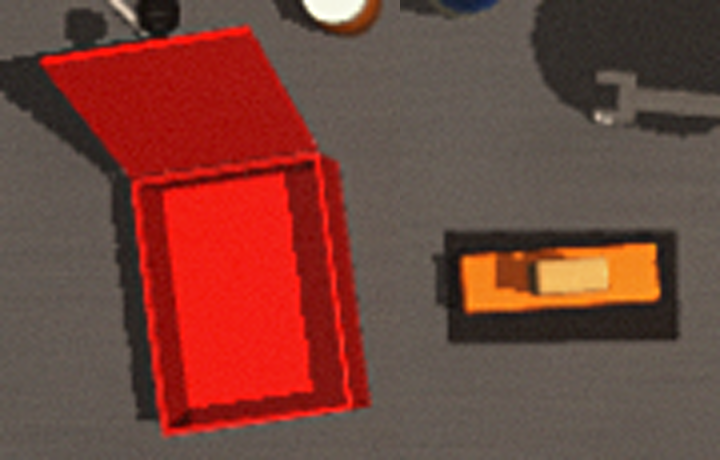

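The bushes, five chips, box rim, pad and scraper (turned slightly) are all clear in the crops. Next I convert these pixels to world positions.

Run:
```python
from h import *
f=load('top0')
def c1(x,y,z): return pt(f,(x+.5)/5.5-.5+245,(y+.5)/5.5-.5+145,z)
def c2(x,y,z):
    u=(x+.5)/4-.5
    return pt(f,u+140 if x<400 else u-100+385,(y+.5)/4-.5+165,z)
def show(n,fn,L,z):
    P=np.array([fn(x,y,z) for x,y in L]); print(n,P[:,:2].tolist(),'mean',P[:,:2].mean(0).round(4)); return P
show('bush',c1,[(202,121),(329,163),(464,126)],.109)
P=show('bed',c1,[(68,36),(606,52),(598,375),(56,350)],.089)
for a,b in((0,1),(3,2)): d=P[b]-P[a]; print('len',np.hypot(*d[:2]),np.degrees(np.arctan2(d[0],-d[1])))
show('chips',c1,[(140,277),(231,256),(374,321),(438,321),(491,281)],.0785)
show('plate front',c1,[(105,353),(535,367)],.075)
show('drawer front top',c1,[(56,518),(588,538)],.062)
P=show('box',c2,[(133,182),(320,155),(352,408),(165,433)],.07)
for a,b in((0,1),(3,2),(3,0),(2,1)): d=P[b]-P[a]; print('len',np.hypot(*d[:2]),np.degrees(np.arctan2(d[1],d[0])))
show('lid tip',c2,[(42,58),(250,28)],.245)
P=show('pad',c2,[(445,230),(678,232),(678,340),(447,341)],.004)
show('foot',c2,[(462,254),(656,243),(657,299),(465,312)],.029)
P=show('handle',c2,[(535,260),(608,256),(609,290),(540,296)],.072)
for a,b in((0,1),(3,2)): d=P[b]-P[a]; print('len',np.hypot(*d[:2]),np.degrees(np.arctan2(d[0],-d[1])))
for n,u,v,z in(('spray',405,147,.15),('jar',224,162,.06)): print(n,pt(f,u,v,z))
```

```text
bush [[0.6842, 0.0955], [0.6632, 0.0328], [0.6816, -0.0335]] mean [0.6763 0.0316]
bed [[0.7312, 0.1653], [0.7225, -0.1049], [0.5603, -0.0998], [0.5728, 0.1689]] mean [0.6467 0.0324]
len 0.27034002663312734 -1.844193661178473
len 0.26899059463111347 -2.663495586731189
chips [[0.6104, 0.1286], [0.6209, 0.083], [0.5882, 0.0113], [0.5882, -0.0207], [0.6082, -0.0472]] mean [0.6032 0.031 ]
plate front [[0.5725, 0.1462], [0.5654, -0.0691]] mean [0.569  0.0386]
drawer front top [[0.4902, 0.1717], [0.4803, -0.0959]] mean [0.4852 0.0379]
box [[0.5689, 0.4032], [0.5879, 0.2703], [0.4131, 0.2452], [0.3945, 0.3765]] mean [0.4911 0.3238]
len 0.13425129422094972 -81.86386206390983
len 0.13261089698814346 -81.93711032426374
len 0.17643199823161324 8.704189148813828
len 0.17659289340174475 8.171398255999952
lid tip [[0.6316, 0.4103], [0.6495, 0.2789]] mean [0.6405 0.3446]
pad [[0.5394, -0.2278], [0.5374, -0.3991], [0.4589, -0.3975], [0.4594, -0.2283]] mean [ 0.4988 -0.3132]
foot [[0.5209, -0.2362], [0.5282, -0.3763], [0.4882, -0.3762], [0.4798, -0.2378]] mean [ 0.5043 -0.3066]
handle [[0.5146, -0.2804], [0.5172, -0.3316], [0.4937, -0.3319], [0.4898, -0.2835]] mean [ 0.5038 -0.3068]
len 0.05126597312057972 2.9070541783153447
len 0.04855687386972106 4.606855273073809
spray [ 0.73   -0.2346  0.15  ]
jar [0.7063 0.2626 0.06  ]
```

```bash
python3 -m crank '{"linear":[[0.63,-0.65,0],[0.63,-0.65,0],[0.63,-0.65,0],[0.63,-0.65,0],[0.63,-0.65,0]],"delta_rot":[[0,0,0.6],[0,0,0.6],[0,0,0.6],[0,0,0.6],[0,0,0.6]],"fingers":[0.18,0.18,0.18,0.18,0.18]}' 40
python3 -m crank '{"linear":[[0.63,-0.65,0],[0.63,-0.65,0],[0.63,-0.65,0],[0.63,-0.65,0],[0.63,-0.65,0]],"delta_rot":[[0,0,0],[0,0,0],[0,0,0],[0,0,0],[0,0,0]],"fingers":[0.18,0.18,0.18,0.18,0.18]}'
python3 -m crank '{"linear":[[0.61,-0.66,0],[0.61,-0.66,0],[0.61,-0.66,0],[0.61,-0.66,0],[0.61,-0.66,0]],"delta_rot":[[0,0,0],[0,0,0],[0,0,0],[0,0,0],[0,0,0]],"fingers":[0.18,0.18,0.18,0.18,0.18]}'
```

```text
clock: 0.6
position: [0.3758, 0.4206, 0.2482]
tool_rot: [-3.14, 0.001, 3.1]
force: [0.7, 0.3, 0.5]
grip_width: 0.0505
finger_force: 0.0
clock: 1.1
position: [0.5329, 0.2576, 0.2481]
tool_rot: [-3.14, 0.0, 3.1]
force: [-0.5, 0.6, 0.3]
grip_width: 0.0505
finger_force: 0.0
clock: 1.6
position: [0.6848, 0.092, 0.2477]
tool_rot: [-3.14, 0.0, 3.1]
force: [-0.6, -0.3, 0.6]
grip_width: 0.0503
finger_force: 0.0
```

```bash
python3 -m crank '{"linear":[[0,0.014,-0.2],[0,0.014,-0.35],[0,0.014,-0.5],[0,0.014,-0.607],[0,0.014,-0.607]],"delta_rot":[[0,0,0],[0,0,0],[0,0,0],[0,0,0],[0,0,0]],"fingers":[0.18,0.18,0.18,0.18,0.18]}'
python3 -m crank '{"linear":[[0,0,0],[0,0,0],[0,0,0],[0,0,0],[0,0,0]],"delta_rot":[[0,0,0],[0,0,0],[0,0,0],[0,0,0],[0,0,0]],"fingers":[-0.6,-0.6,-0.6,-0.6,-0.6]}' 40
python3 -m crank '{"linear":[[0,0,0],[0,0,0.05],[0,0,0.2],[0,0,0.4],[0,0,0.6]],"delta_rot":[[0,0,0],[0,0,0],[0,0,0],[0,0,0],[0,0,0]],"fingers":[-0.6,-0.6,-0.6,-0.6,-0.6]}'
```

```text
clock: 2.1
position: [0.6806, 0.0999, 0.0925]
tool_rot: [-3.14, -0.006, 3.104]
force: [-0.8, -0.5, 0.1]
grip_width: 0.0505
finger_force: 0.0
clock: 2.6
position: [0.6835, 0.1003, 0.098]
tool_rot: [3.141, 0.002, 3.104]
force: [-0.7, -0.2, 7.9]
grip_width: 0.0305
finger_force: 40.4
clock: 3.1
position: [0.6825, 0.1001, 0.2492]
tool_rot: [3.142, -0.0, 3.104]
force: [0.8, -0.8, -0.7]
grip_width: 0.0304
finger_force: 40.0
```

```bash
python3 -m crank '{"linear":[[-0.49,0.43,0],[-0.49,0.43,0],[-0.49,0.43,0],[-0.49,0.43,0],[-0.49,0.43,0]],"delta_rot":[[0,0,0],[0,0,0],[0,0,0],[0,0,0],[0,0,0]],"fingers":[-0.6,-0.6,-0.6,-0.6,-0.6]}'
python3 -m crank '{"linear":[[-0.49,0.43,0],[-0.49,0.43,0],[-0.49,0.43,0],[-0.49,0.43,0],[-0.49,0.43,0]],"delta_rot":[[0,0,0],[0,0,0],[0,0,0],[0,0,0],[0,0,0]],"fingers":[-0.6,-0.6,-0.6,-0.6,-0.6]}'
python3 -m crank '{"linear":[[0,0,-0.2],[0,0,-0.4],[0,0,-0.6],[0,0,-0.75],[0,0,-0.83]],"delta_rot":[[0,0,0],[0,0,0],[0,0,0],[0,0,0],[0,0,0]],"fingers":[-0.6,-0.6,-0.6,-0.6,-0.6]}'
```

```text
clock: 3.6
position: [0.5589, 0.2098, 0.2479]
tool_rot: [3.14, 0.001, 3.107]
force: [1.0, 0.3, -0.7]
grip_width: 0.0302
finger_force: 40.0
clock: 4.1
position: [0.4373, 0.3164, 0.2472]
tool_rot: [3.141, 0.0, 3.106]
force: [0.8, -0.5, -1.7]
grip_width: 0.0306
finger_force: 40.1
clock: 4.6
position: [0.4388, 0.3127, 0.0361]
tool_rot: [-3.139, -0.001, 3.102]
force: [0.6, 1.3, -1.3]
grip_width: 0.0302
finger_force: 40.0
```

```bash
python3 -m crank '{"linear":[[0,0,0],[0,0,0],[0,0,0],[0,0,0],[0,0,0]],"delta_rot":[[0,0,0],[0,0,0],[0,0,0],[0,0,0],[0,0,0]],"fingers":[-0.6,0.18,0.18,0.18,0.18]}'
python3 -m crank '{"linear":[[0,0,0.2],[0,0,0.4],[0,0,0.6],[0,0,0.83],[0,0,0.83]],"delta_rot":[[0,0,0],[0,0,0],[0,0,0],[0,0,0],[0,0,0]],"fingers":[0.18,0.18,0.18,0.18,0.18]}'
python3 - <<'E'
from h import *
f=snap('top','t1'); i=cv2.imread('pics/t1.png')
a=i[145:285,160:360]; cv2.imwrite('pics/c3.png',cv2.resize(a,None,fx=4,fy=4,interpolation=cv2.INTER_CUBIC))
print(observe()['position'])
E
```

```text
clock: 5.1
position: [0.4385, 0.3155, 0.0401]
tool_rot: [3.141, 0.001, 3.104]
force: [0.4, 0.4, -0.0]
grip_width: 0.0504
finger_force: 0.0
clock: 5.6
position: [0.4395, 0.3164, 0.2528]
tool_rot: [3.136, 0.006, 3.104]
force: [0.7, 0.4, -1.0]
grip_width: 0.0503
finger_force: 0.0
[0.43909112 0.31610012 0.2511489 ]
```

View pics/c3.png

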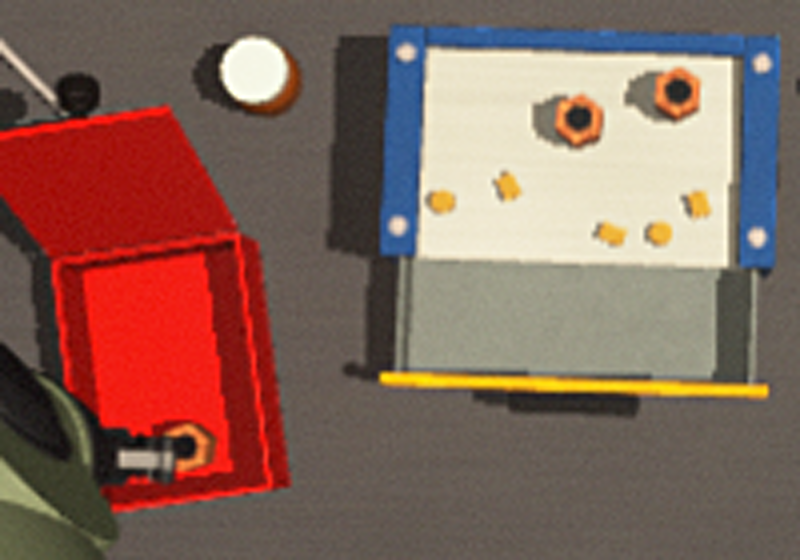

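Bush 1 lies in the box at crop (190,445). The other two are unmoved at (580,118) and (677,92), so I'll pick bush 2 next.

```bash
python3 -m crank '{"linear":[[0.448,-0.564,0],[0.448,-0.564,0],[0.448,-0.564,0],[0.448,-0.564,0],[0.448,-0.564,0]],"delta_rot":[[0,0,0],[0,0,0],[0,0,0],[0,0,0],[0,0,0]],"fingers":[0.18,0.18,0.18,0.18,0.18]}'
python3 -m crank '{"linear":[[0.448,-0.564,0],[0.448,-0.564,0],[0.448,-0.564,0],[0.448,-0.564,0],[0.448,-0.564,0]],"delta_rot":[[0,0,0],[0,0,0],[0,0,0],[0,0,0],[0,0,0]],"fingers":[0.18,0.18,0.18,0.18,0.18]}'
python3 -m crank '{"linear":[[0,0,-0.2],[0,0,-0.35],[0,0,-0.5],[0,0,-0.61],[0,0,-0.61]],"delta_rot":[[0,0,0],[0,0,0],[0,0,0],[0,0,0],[0,0,0]],"fingers":[0.18,0.18,0.18,0.18,0.18]}'
python3 -m crank '{"linear":[[0,0,0],[0,0,0],[0,0,0],[0,0,0],[0,0,0]],"delta_rot":[[0,0,0],[0,0,0],[0,0,0],[0,0,0],[0,0,0]],"fingers":[-0.6,-0.6,-0.6,-0.6,-0.6]}' 40
python3 -m crank '{"linear":[[0,0,0],[0,0,0.05],[0,0,0.2],[0,0,0.4],[0,0,0.6]],"delta_rot":[[0,0,0],[0,0,0],[0,0,0],[0,0,0],[0,0,0]],"fingers":[-0.6,-0.6,-0.6,-0.6,-0.6]}'
```

```text
clock: 6.15
position: [0.5518, 0.1696, 0.2455]
tool_rot: [-3.139, -0.0, 3.098]
force: [-0.7, 0.6, -0.6]
grip_width: 0.0503
finger_force: 0.0
clock: 6.65
position: [0.663, 0.029, 0.2451]
tool_rot: [-3.14, -0.001, 3.099]
force: [-0.8, -0.5, -1.4]
grip_width: 0.0505
finger_force: 0.0
clock: 7.15
position: [0.6605, 0.0345, 0.0912]
tool_rot: [3.142, -0.003, 3.105]
force: [-0.5, -0.2, 1.3]
grip_width: 0.0503
finger_force: 0.0
clock: 7.65
position: [0.6619, 0.0333, 0.0942]
tool_rot: [3.142, 0.0, 3.104]
force: [-0.4, -0.3, -1.5]
grip_width: 0.0302
finger_force: 39.6
clock: 8.15
position: [0.6615, 0.0331, 0.2466]
tool_rot: [-3.142, -0.0, 3.104]
force: [1.3, 0.5, -1.4]
grip_width: 0.0303
finger_force: 39.9
```

```bash
python3 -m crank '{"linear":[[-0.358,0.579,0],[-0.358,0.579,0],[-0.358,0.579,0],[-0.358,0.579,0],[-0.358,0.579,0]],"delta_rot":[[0,0,0],[0,0,0],[0,0,0],[0,0,0],[0,0,0]],"fingers":[-0.6,-0.6,-0.6,-0.6,-0.6]}'
python3 -m crank '{"linear":[[-0.358,0.579,0],[-0.358,0.579,0],[-0.358,0.579,0],[-0.358,0.579,0],[-0.358,0.579,0]],"delta_rot":[[0,0,0],[0,0,0],[0,0,0],[0,0,0],[0,0,0]],"fingers":[-0.6,-0.6,-0.6,-0.6,-0.6]}'
python3 -m crank '{"linear":[[0,0,-0.2],[0,0,-0.4],[0,0,-0.6],[0,0,-0.75],[0,0,-0.82]],"delta_rot":[[0,0,0],[0,0,0],[0,0,0],[0,0,0],[0,0,0]],"fingers":[-0.6,-0.6,-0.6,-0.6,-0.6]}'
python3 -m crank '{"linear":[[0,0,0],[0,0,0],[0,0,0],[0,0,0],[0,0,0]],"delta_rot":[[0,0,0],[0,0,0],[0,0,0],[0,0,0],[0,0,0]],"fingers":[-0.6,0.08,0.08,0.08,0.08]}'
python3 -m crank '{"linear":[[0,0,0.2],[0,0,0.4],[0,0,0.6],[0,0,0.83],[0,0,0.83]],"delta_rot":[[0,0,0],[0,0,0],[0,0,0],[0,0,0],[0,0,0]],"fingers":[0.08,0.08,0.08,0.08,0.08]}'
python3 - <<'E'
from h import *
f=snap('top','t2'); i=cv2.imread('pics/t2.png')
hsv=cv2.cvtColor(i,cv2.COLOR_BGR2HSV)[150:205,260:350]
m=(hsv[...,0]<14)&(hsv[...,1]>110)&(hsv[...,2]>100)
n,l,s,c=cv2.connectedComponentsWithStats(m.astype(np.uint8))
for k in range(1,n):
    if s[k,4]>30: print(s[k],c[k]+[260,150],pt(f,*(c[k]+[260,150]),.105))
E
```

```text
clock: 8.65
position: [0.5707, 0.1815, 0.2453]
tool_rot: [3.14, 0.0, 3.109]
force: [0.5, -0.7, -0.9]
grip_width: 0.0301
finger_force: 40.0
clock: 9.15
position: [0.4814, 0.3253, 0.2448]
tool_rot: [3.14, -0.0, 3.108]
force: [0.6, -0.3, -0.7]
grip_width: 0.0299
finger_force: 40.1
clock: 9.65
position: [0.483, 0.3203, 0.0361]
tool_rot: [-3.139, -0.002, 3.102]
force: [-0.5, -0.1, -0.9]
grip_width: 0.0301
finger_force: 40.0
clock: 10.15
position: [0.4834, 0.323, 0.0401]
tool_rot: [3.141, 0.001, 3.104]
force: [0.6, -0.5, -0.6]
grip_width: 0.0462
finger_force: 0.0
clock: 10.65
position: [0.4846, 0.3238, 0.253]
tool_rot: [3.136, 0.007, 3.104]
force: [0.1, -0.1, -1.1]
grip_width: 0.0461
finger_force: 0.0
[64 12 11 13 83] [328.89156627 167.87951807] [ 0.6812 -0.0334  0.105 ]
```

```bash
python3 -m crank '{"linear":[[0.396,-0.713,0],[0.396,-0.713,0],[0.396,-0.713,0],[0.396,-0.713,0],[0.396,-0.713,0]],"delta_rot":[[0,0,0],[0,0,0],[0,0,0],[0,0,0],[0,0,0]],"fingers":[0.08,0.08,0.08,0.08,0.08]}'
python3 -m crank '{"linear":[[0.396,-0.713,0],[0.396,-0.713,0],[0.396,-0.713,0],[0.396,-0.713,0],[0.396,-0.713,0]],"delta_rot":[[0,0,0],[0,0,0],[0,0,0],[0,0,0],[0,0,0]],"fingers":[0.08,0.08,0.08,0.08,0.08]}'
python3 -m crank '{"linear":[[0,0,0],[0,0,-0.2],[0,0,-0.4],[0,0,-0.6],[0,0,-0.61]],"delta_rot":[[0,0,0],[0,0,0],[0,0,0],[0,0,0],[0,0,0]],"fingers":[0.08,0.08,0.08,0.08,0.08]}'
python3 -m crank '{"linear":[[0,0,0],[0,0,0],[0,0,0],[0,0,0],[0,0,0]],"delta_rot":[[0,0,0],[0,0,0],[0,0,0],[0,0,0],[0,0,0]],"fingers":[-0.6,-0.6,-0.6,-0.6,-0.6]}' 40
python3 -m crank '{"linear":[[0,0,0],[0,0,0.05],[0,0,0.2],[0,0,0.4],[0,0,0.6]],"delta_rot":[[0,0,0],[0,0,0],[0,0,0],[0,0,0],[0,0,0]],"fingers":[-0.6,-0.6,-0.6,-0.6,-0.6]}'
```

```text
clock: 11.2
position: [0.584, 0.1374, 0.2456]
tool_rot: [-3.138, 0.0, 3.096]
force: [-0.7, 0.1, -0.4]
grip_width: 0.046
finger_force: 0.0
clock: 11.7
position: [0.6819, -0.0412, 0.245]
tool_rot: [-3.138, -0.001, 3.097]
force: [-1.0, 0.6, -0.6]
grip_width: 0.0463
finger_force: 0.0
clock: 12.2
position: [0.6798, -0.0317, 0.0911]
tool_rot: [3.141, -0.002, 3.106]
force: [-0.7, -0.3, 1.2]
grip_width: 0.0461
finger_force: 0.0
clock: 12.7
position: [0.6809, -0.0336, 0.0942]
tool_rot: [3.142, 0.0, 3.104]
force: [0.2, 0.2, -1.9]
grip_width: 0.0292
finger_force: 39.6
clock: 13.2
position: [0.6805, -0.0339, 0.2466]
tool_rot: [-3.142, -0.0, 3.104]
force: [0.7, -0.2, -0.6]
grip_width: 0.0292
finger_force: 39.8
```

```bash
python3 -m crank '{"linear":[[-0.316,0.726,0],[-0.316,0.726,0],[-0.316,0.726,0],[-0.316,0.726,0],[-0.316,0.726,0]],"delta_rot":[[0,0,0],[0,0,0],[0,0,0],[0,0,0],[0,0,0]],"fingers":[-0.6,-0.6,-0.6,-0.6,-0.6]}'
python3 -m crank '{"linear":[[-0.316,0.726,0],[-0.316,0.726,0],[-0.316,0.726,0],[-0.316,0.726,0],[-0.316,0.726,0]],"delta_rot":[[0,0,0],[0,0,0],[0,0,0],[0,0,0],[0,0,0]],"fingers":[-0.6,-0.6,-0.6,-0.6,-0.6]}'
python3 -m crank '{"linear":[[0,0,-0.2],[0,0,-0.4],[0,0,-0.6],[0,0,-0.75],[0,0,-0.82]],"delta_rot":[[0,0,0],[0,0,0],[0,0,0],[0,0,0],[0,0,0]],"fingers":[-0.6,-0.6,-0.6,-0.6,-0.6]}'
python3 -m crank '{"linear":[[0,0,0],[0,0,0],[0,0,0],[0,0,0],[0,0,0]],"delta_rot":[[0,0,0],[0,0,0],[0,0,0],[0,0,0],[0,0,0]],"fingers":[-0.6,0.08,0.08,0.08,0.08]}'
python3 -m crank '{"linear":[[0,0,0.2],[0,0,0.4],[0,0,0.6],[0,0,0.83],[0,0,0.83]],"delta_rot":[[0,0,0],[0,0,0],[0,0,0],[0,0,0],[0,0,0]],"fingers":[0.08,0.08,0.08,0.08,0.08]}'
```

```text
clock: 13.7
position: [0.5993, 0.155, 0.2452]
tool_rot: [3.138, -0.0, 3.112]
force: [-0.4, -0.2, -1.5]
grip_width: 0.0292
finger_force: 40.0
clock: 14.2
position: [0.5192, 0.336, 0.2448]
tool_rot: [3.138, -0.001, 3.112]
force: [-0.0, 0.3, -1.4]
grip_width: 0.0294
finger_force: 40.3
clock: 14.7
position: [0.522, 0.3279, 0.0362]
tool_rot: [-3.139, -0.003, 3.104]
force: [-1.2, 0.3, -1.6]
grip_width: 0.0297
finger_force: 40.2
clock: 15.2
position: [0.5233, 0.3295, 0.0401]
tool_rot: [3.141, 0.001, 3.104]
force: [-0.1, -0.5, 0.1]
grip_width: 0.0461
finger_force: 0.0
clock: 15.7
position: [0.5247, 0.3303, 0.2533]
tool_rot: [3.136, 0.007, 3.104]
force: [0.1, 0.3, -0.8]
grip_width: 0.0462
finger_force: 0.0
```

```bash
python3 -m crank '{"linear":[[-0.028,-0.849,0],[-0.028,-0.849,0],[-0.028,-0.849,0],[-0.028,-0.849,0],[-0.028,-0.849,0]],"delta_rot":[[0,0,-0.94],[0,0,-0.94],[0,0,-0.94],[0,0,-0.94],[0,0,-0.94]],"fingers":[0.18,0.18,0.18,0.18,0.18]}'
python3 -m crank '{"linear":[[-0.028,-0.849,0],[-0.028,-0.849,0],[-0.028,-0.849,0],[-0.028,-0.849,0],[-0.028,-0.849,0]],"delta_rot":[[0,0,-0.94],[0,0,-0.94],[0,0,-0.94],[0,0,-0.94],[0,0,-0.94]],"fingers":[0.18,0.18,0.18,0.18,0.18]}'
python3 - <<'E'
from h import *
f=snap('top','t3'); i=cv2.imread('pics/t3.png')
a=cv2.resize(i[165:280,160:240],None,fx=4,fy=4,interpolation=cv2.INTER_CUBIC)
b=cv2.resize(i[165:280,385:465],None,fx=4,fy=4,interpolation=cv2.INTER_CUBIC)
cv2.imwrite('pics/c4.png',cv2.hconcat([a,b])); o=observe(); print(o['position'],o['tool_rot'],o['qpos'])
E
```

```text
clock: 16.2
position: [0.5156, 0.1116, 0.2472]
tool_rot: [-3.141, 0.001, 2.605]
force: [0.1, 0.4, 0.1]
grip_width: 0.0502
finger_force: 0.0
clock: 16.7
position: [0.5082, -0.1003, 0.2471]
tool_rot: [-3.141, 0.002, 2.113]
force: [0.7, 0.7, 0.5]
grip_width: 0.0503
finger_force: 0.0
[ 0.50838741 -0.09978333  0.24697598] [-3.14146123e+00  1.47803341e-03  2.11460312e+00] [-0.17221877  0.3683991   0.32630402  1.89471342 -0.1462367   0.9007281
  0.76850402]
```

View pics/c4.png

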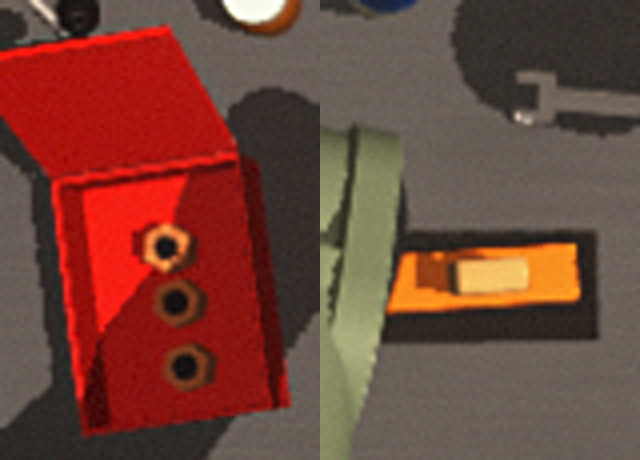

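All three bushes stand in the box and the scraper is where it was, handle at (491,276) in the crop.

```bash
python3 -m crank '{"linear":[[-0.016,-0.828,0],[-0.016,-0.828,0],[-0.016,-0.828,0],[-0.016,-0.828,0],[-0.016,-0.828,0]],"delta_rot":[[0,0,-0.94],[0,0,-0.94],[0,0,-0.94],[0,0,-0.94],[0,0,-0.94]],"fingers":[0.18,0.18,0.18,0.18,0.18]}'
python3 -m crank '{"linear":[[0,0,0],[0,0,-0.2],[0,0,-0.4],[0,0,-0.6],[0,0,-0.7]],"delta_rot":[[0,0,0],[0,0,0],[0,0,0],[0,0,0],[0,0,0]],"fingers":[0.18,0.18,0.18,0.18,0.18]}'
python3 -m crank '{"linear":[[0,0,-0.07],[0,0,-0.07],[0,0,-0.07],[0,0,-0.07],[0,0,-0.07]],"delta_rot":[[0,0,0],[0,0,0],[0,0,0],[0,0,0],[0,0,0]],"fingers":[0.18,0.18,0.18,0.18,0.18]}'
```

```text
clock: 17.25
position: [0.5039, -0.307, 0.2467]
tool_rot: [-3.141, 0.002, 1.622]
force: [-0.7, 1.6, 0.2]
grip_width: 0.0501
finger_force: 0.0
clock: 17.75
position: [0.5045, -0.2986, 0.068]
tool_rot: [-3.139, -0.003, 1.631]
force: [0.3, -1.8, 0.7]
grip_width: 0.0505
finger_force: 0.0
clock: 18.25
position: [0.5056, -0.3021, 0.0553]
tool_rot: [3.14, 0.001, 1.628]
force: [-0.0, 0.4, -0.1]
grip_width: 0.0504
finger_force: 0.0
```

```bash
python3 -m crank '{"linear":[[0,0,0],[0,0,0],[0,0,0],[0,0,0],[0,0,0]],"delta_rot":[[0,0,0],[0,0,0],[0,0,0],[0,0,0],[0,0,0]],"fingers":[-0.7,-0.7,-0.7,-0.7,-0.7]}' 80
python3 -m crank '{"linear":[[0,0,0],[0,0,0],[0,0,0],[0,0,0.1],[0,0,0.2]],"delta_rot":[[0,0,0],[0,0,0],[0,0,0],[0,0,0],[0,0,0]],"fingers":[-0.7,-0.7,-0.7,-0.7,-0.7]}'
python3 -m crank '{"linear":[[0,0,0.2],[0,0,0.4],[0,0,0.5],[0,0,0.5],[0,0,0.5]],"delta_rot":[[0,0,0],[0,0,0],[0,0,0],[0,0,0],[0,0,0]],"fingers":[-0.7,-0.7,-0.7,-0.7,-0.7]}'
```

```text
clock: 18.75
position: [0.5051, -0.3023, 0.0546]
tool_rot: [3.141, 0.0, 1.627]
force: [-1.5, 1.2, 7.9]
grip_width: 0.0233
finger_force: 78.0
clock: 19.25
position: [0.5043, -0.3021, 0.1042]
tool_rot: [-3.14, -0.001, 1.627]
force: [-0.2, 0.5, -1.1]
grip_width: 0.0231
finger_force: 78.8
clock: 19.75
position: [0.5048, -0.302, 0.2289]
tool_rot: [3.141, -0.0, 1.628]
force: [-0.6, -0.4, -2.7]
grip_width: 0.023
finger_force: 79.4
```

```bash
python3 -m crank '{"linear":[[0.322,0.608,0.05],[0.322,0.608,0.05],[0.322,0.608,0.05],[0.322,0.608,0.05],[0.322,0.608,0.05]],"delta_rot":[[0,0,-0.18],[0,0,-0.18],[0,0,-0.18],[0,0,-0.18],[0,0,-0.18]],"fingers":[-0.7,-0.7,-0.7,-0.7,-0.7]}'
python3 -m crank '{"linear":[[0.322,0.608,0],[0.322,0.608,0],[0.322,0.608,0],[0.322,0.608,0],[0.322,0.608,0]],"delta_rot":[[0,0,0],[0,0,0],[0,0,0],[0,0,0],[0,0,0]],"fingers":[-0.7,-0.7,-0.7,-0.7,-0.7]}'
python3 -m crank '{"linear":[[0,0,0],[0,0,0],[0,0,0],[0,0,-0.1],[0,0,-0.2]],"delta_rot":[[0,0,0],[0,0,0],[0,0,0],[0,0,0],[0,0,0]],"fingers":[-0.7,-0.7,-0.7,-0.7,-0.7]}'
python3 - <<'E'
from h import *
snap('scene','s1'); i=cv2.imread('pics/s1.png')
cv2.imwrite('pics/c5.png',cv2.resize(i[150:280,260:440],None,fx=4,fy=4,interpolation=cv2.INTER_CUBIC)); print(observe()['position'],observe()['tool_rot'])
E
```

```text
clock: 20.25
position: [0.5864, -0.146, 0.2395]
tool_rot: [-3.139, -0.001, 1.539]
force: [-0.0, -0.9, -3.2]
grip_width: 0.0229
finger_force: 79.4
clock: 20.75
position: [0.6662, 0.005, 0.2392]
tool_rot: [-3.139, -0.0, 1.537]
force: [-0.7, 0.2, -2.4]
grip_width: 0.0226
finger_force: 79.4
clock: 21.25
position: [0.666, 0.0008, 0.1916]
tool_rot: [3.14, -0.0, 1.532]
force: [-0.9, 0.5, -2.4]
grip_width: 0.0235
finger_force: 79.5
[0.66408818 0.00104843 0.18700458] [-3.13745620e+00  3.72488054e-04  1.53218669e+00]
```

View pics/c5.png

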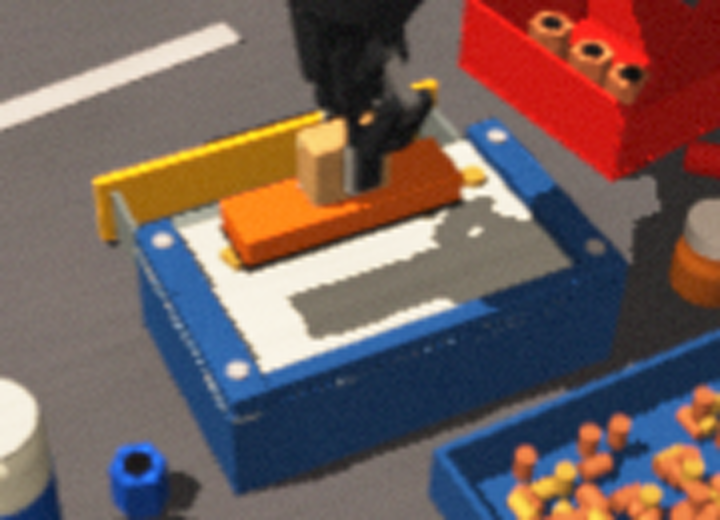

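The scraper is held level over the empty rear half, with chips visible at its left end (232,258) and right end (475,175). I'll lower it onto the plate.

```bash
python3 -m crank '{"linear":[[0,0,-0.08],[0,0,-0.16],[0,0,-0.22],[0,0,-0.22],[0,0,-0.22]],"delta_rot":[[0,0,0],[0,0,0],[0,0,0],[0,0,0],[0,0,0]],"fingers":[-0.7,-0.7,-0.7,-0.7,-0.7]}'
python3 -m crank '{"linear":[[0,0,0],[0,0,-0.01],[0,0,-0.01],[0,0,-0.01],[0,0,-0.01]],"delta_rot":[[0,0,0],[0,0,0],[0,0,0],[0,0,0],[0,0,0]],"fingers":[-0.7,-0.7,-0.7,-0.7,-0.7]}'
```

```text
clock: 21.8
position: [0.6661, 0.0013, 0.1372]
tool_rot: [3.141, 0.0, 1.533]
force: [0.9, 0.3, -1.3]
grip_width: 0.0229
finger_force: 79.3
clock: 22.3
position: [0.6659, 0.0017, 0.1342]
tool_rot: [3.141, -0.0, 1.533]
force: [0.8, 0.5, -2.4]
grip_width: 0.0226
finger_force: 79.3
```

```bash
python3 -m crank '{"linear":[[0,0,-0.012],[0,0,-0.024],[0,0,-0.028],[0,0,-0.028],[0,0,-0.028]],"delta_rot":[[0,0,0],[0,0,0],[0,0,0],[0,0,0],[0,0,0]],"fingers":[-0.7,-0.7,-0.7,-0.7,-0.7]}'
python3 -m crank '{"linear":[[0,0,-0.004],[0,0,-0.004],[0,0,-0.008],[0,0,-0.008],[0,0,-0.008]],"delta_rot":[[0,0,0],[0,0,0],[0,0,0],[0,0,0],[0,0,0]],"fingers":[-0.7,-0.7,-0.7,-0.7,-0.7]}'
```

```text
clock: 22.8
position: [0.6659, 0.0017, 0.127]
tool_rot: [-3.142, 0.0, 1.533]
force: [0.4, 0.8, -2.7]
grip_width: 0.0229
finger_force: 79.3
clock: 23.3
position: [0.6659, 0.0017, 0.1256]
tool_rot: [3.141, -0.0, 1.533]
force: [-3.3, 0.4, 7.1]
grip_width: 0.0227
finger_force: 80.3
```

```bash
python3 -m crank '{"linear":[[-0.024,0.001,0],[-0.048,0.002,0],[-0.072,0.003,0],[-0.096,0.004,0],[-0.12,0.005,0]],"delta_rot":[[0,0,0],[0,0,0],[0,0,0],[0,0,0],[0,0,0]],"fingers":[-0.7,-0.7,-0.7,-0.7,-0.7]}'
python3 -m crank '{"linear":[[-0.024,0.001,0],[-0.048,0.002,0],[-0.072,0.003,0],[-0.096,0.004,0],[-0.12,0.005,0]],"delta_rot":[[0,0,0],[0,0,0],[0,0,0],[0,0,0],[0,0,0]],"fingers":[-0.7,-0.7,-0.7,-0.7,-0.7]}'
python3 -m crank '{"linear":[[-0.024,0.001,0],[-0.048,0.002,0],[-0.072,0.003,0],[-0.096,0.004,0],[-0.12,0.005,0]],"delta_rot":[[0,0,0],[0,0,0],[0,0,0],[0,0,0],[0,0,0]],"fingers":[-0.7,-0.7,-0.7,-0.7,-0.7]}'
python3 - <<'E'
from h import *
snap('top','t4');snap('scene','s2'); i=cv2.imread('pics/t4.png');j=cv2.imread('pics/s2.png')
z=lambda a,s:cv2.resize(a,s,interpolation=cv2.INTER_CUBIC)
cv2.imwrite('pics/c6.png',cv2.hconcat([z(i[145:253,245:365],(400,360)),z(j[160:260,280:390],(396,360))])); print(observe()['position'])
E
```

```text
clock: 23.8
position: [0.636, 0.0029, 0.1256]
tool_rot: [3.14, -0.0, 1.533]
force: [5.4, -0.4, 5.9]
grip_width: 0.0232
finger_force: 80.4
clock: 24.3
position: [0.606, 0.0042, 0.1256]
tool_rot: [3.14, -0.0, 1.533]
force: [4.8, -0.3, 5.2]
grip_width: 0.0228
finger_force: 80.4
clock: 24.8
position: [0.576, 0.0055, 0.1256]
tool_rot: [3.14, -0.0, 1.533]
force: [4.7, -0.5, 5.5]
grip_width: 0.0231
finger_force: 80.4
[0.57532077 0.00548213 0.12556014]
```

View pics/c6.png

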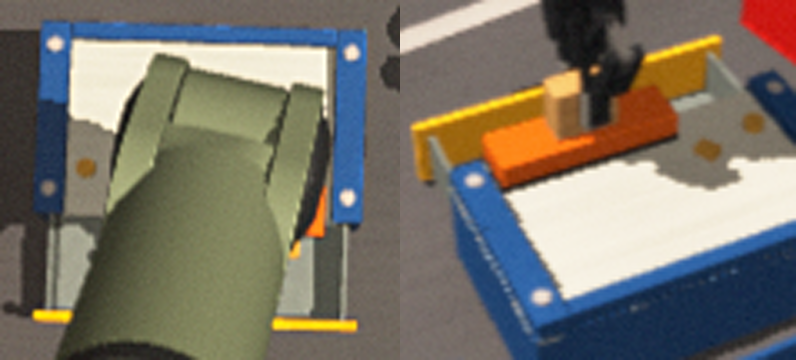

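Chips 3–5 are off the plate, and the two left chips are untouched at (748,122) and (708,150) in the right crop. Second stroke next.

```bash
python3 -m crank '{"linear":[[0,0,0.08],[0,0,0.16],[0.1,0.06,0.16],[0.2,0.13,0.16],[0.3,0.2,0.16]],"delta_rot":[[0,0,0],[0,0,0],[0,0,0],[0,0,0],[0,0,0]],"fingers":[-0.7,-0.7,-0.7,-0.7,-0.7]}'
python3 -m crank '{"linear":[[0.072,0.059,0],[0.072,0.059,0],[0.072,0.059,0],[0.072,0.059,0],[0.072,0.059,-0.04]],"delta_rot":[[0,0,0],[0,0,0],[0,0,0],[0,0,0],[0,0,0]],"fingers":[-0.7,-0.7,-0.7,-0.7,-0.7]}'
python3 -m crank '{"linear":[[0,0,-0.04],[0,0,-0.08],[0,0,-0.1],[0,0,-0.11],[0,0,-0.11]],"delta_rot":[[0,0,0],[0,0,0],[0,0,0],[0,0,0],[0,0,0]],"fingers":[-0.7,-0.7,-0.7,-0.7,-0.7]}'
```

```text
clock: 25.4
position: [0.6507, 0.0562, 0.1648]
tool_rot: [-3.14, -0.0, 1.533]
force: [0.1, 1.2, -2.7]
grip_width: 0.0229
finger_force: 79.5
clock: 25.9
position: [0.6689, 0.0696, 0.1559]
tool_rot: [3.14, -0.0, 1.532]
force: [0.9, 0.2, -1.7]
grip_width: 0.0232
finger_force: 79.5
clock: 26.4
position: [0.6688, 0.0701, 0.1272]
tool_rot: [-3.141, 0.0, 1.533]
force: [0.0, 0.1, -2.0]
grip_width: 0.0231
finger_force: 79.5
```

```bash
python3 -m crank '{"linear":[[0,0,-0.003],[0,0,-0.006],[0,0,-0.009],[0,0,-0.009],[0,0,-0.009]],"delta_rot":[[0,0,0],[0,0,0],[0,0,0],[0,0,0],[0,0,0]],"fingers":[-0.7,-0.7,-0.7,-0.7,-0.7]}'
python3 -m crank '{"linear":[[-0.025,0.001,0],[-0.05,0.002,0],[-0.075,0.003,0],[-0.1,0.004,0],[-0.126,0.005,0]],"delta_rot":[[0,0,0],[0,0,0],[0,0,0],[0,0,0],[0,0,0]],"fingers":[-0.7,-0.7,-0.7,-0.7,-0.7]}'
python3 -m crank '{"linear":[[-0.025,0.001,0],[-0.05,0.002,0],[-0.075,0.003,0],[-0.1,0.004,0],[-0.126,0.005,0]],"delta_rot":[[0,0,0],[0,0,0],[0,0,0],[0,0,0],[0,0,0]],"fingers":[-0.7,-0.7,-0.7,-0.7,-0.7]}'
python3 -m crank '{"linear":[[-0.025,0.001,0],[-0.05,0.002,0],[-0.075,0.003,0],[-0.1,0.004,0],[-0.126,0.005,0]],"delta_rot":[[0,0,0],[0,0,0],[0,0,0],[0,0,0],[0,0,0]],"fingers":[-0.7,-0.7,-0.7,-0.7,-0.7]}'
python3 -m crank '{"linear":[[0,0,0],[0,0,0],[0,0,0.1],[0,0,0.2],[0,0,0.4]],"delta_rot":[[0,0,0],[0,0,0],[0,0,0],[0,0,0],[0,0,0]],"fingers":[-0.7,-0.7,-0.7,-0.7,-0.7]}'
```

```text
clock: 26.9
position: [0.669, 0.0702, 0.1256]
tool_rot: [3.141, -0.0, 1.533]
force: [-1.8, 0.7, 4.4]
grip_width: 0.0231
finger_force: 80.1
clock: 27.4
position: [0.6372, 0.0715, 0.1256]
tool_rot: [3.141, -0.0, 1.533]
force: [4.4, 0.6, 5.3]
grip_width: 0.0226
finger_force: 80.6
clock: 27.9
position: [0.6058, 0.0727, 0.1256]
tool_rot: [3.141, -0.0, 1.533]
force: [5.0, 0.2, 5.2]
grip_width: 0.023
finger_force: 80.7
clock: 28.4
position: [0.5743, 0.074, 0.1256]
tool_rot: [3.141, -0.0, 1.533]
force: [5.6, -0.4, 5.0]
grip_width: 0.0227
finger_force: 80.6
clock: 28.9
position: [0.5717, 0.0739, 0.2234]
tool_rot: [-3.135, 0.002, 1.533]
force: [0.6, 2.0, -1.1]
grip_width: 0.023
finger_force: 79.3
```

```bash
python3 -m crank '{"linear":[[-0.147,-0.764,0],[-0.147,-0.764,0],[-0.147,-0.764,0],[-0.147,-0.764,0],[-0.147,-0.764,0]],"delta_rot":[[0,0,0.07],[0,0,0.07],[0,0,0.07],[0,0,0.07],[0,0,0.07]],"fingers":[-0.7,-0.7,-0.7,-0.7,-0.7]}'
python3 -m crank '{"linear":[[-0.147,-0.764,0],[-0.147,-0.764,0],[-0.147,-0.764,0],[-0.147,-0.764,0],[-0.147,-0.764,0]],"delta_rot":[[0,0,0],[0,0,0],[0,0,0],[0,0,0],[0,0,0]],"fingers":[-0.7,-0.7,-0.7,-0.7,-0.7]}'
python3 - <<'E'
from h import *
snap('top','t5'); i=cv2.imread('pics/t5.png')
cv2.imwrite('pics/c7.png',cv2.resize(i[140:285,160:370],None,fx=3.8,fy=3.8,interpolation=cv2.INTER_CUBIC)); print(observe()['position'])
E
```

```text
clock: 29.4
position: [0.5347, -0.123, 0.2252]
tool_rot: [-3.139, 0.002, 1.562]
force: [0.3, 1.2, -0.6]
grip_width: 0.0229
finger_force: 79.5
clock: 29.9
position: [0.4972, -0.3136, 0.2249]
tool_rot: [-3.139, 0.002, 1.562]
force: [0.1, 1.1, -2.3]
grip_width: 0.0232
finger_force: 79.6
[ 0.49846008 -0.31040899  0.22454407]
```

View pics/c7.png

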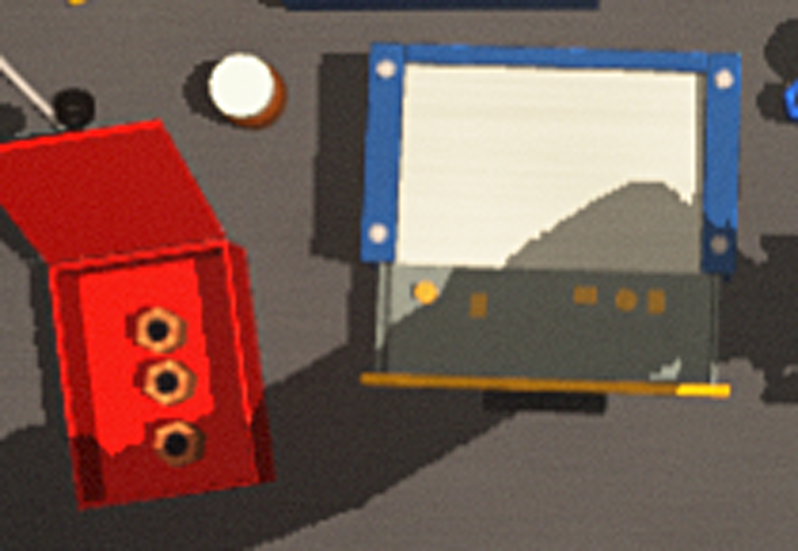

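All five chips lie in the drawer (row at about y=298 in the crop), the plate is clear and the bushes are in the box. Now I set the scraper down.

```bash
python3 -m crank '{"linear":[[0,0,-0.12],[0,0,-0.24],[0,0,-0.36],[0,0,-0.48],[0,0,-0.6]],"delta_rot":[[0,0,0],[0,0,0],[0,0,0],[0,0,0],[0,0,0]],"fingers":[-0.7,-0.7,-0.7,-0.7,-0.7]}'
python3 -m crank '{"linear":[[0,0,-0.03],[0,0,-0.05],[0,0,-0.06],[0,0,-0.07],[0,0,-0.07]],"delta_rot":[[0,0,0],[0,0,0],[0,0,0],[0,0,0],[0,0,0]],"fingers":[-0.7,-0.7,-0.7,-0.7,-0.7]}'
```

```text
clock: 30.45
position: [0.5005, -0.3061, 0.0736]
tool_rot: [-3.14, -0.002, 1.571]
force: [0.6, 0.1, -3.5]
grip_width: 0.0231
finger_force: 79.9
clock: 30.95
position: [0.5012, -0.308, 0.0584]
tool_rot: [3.141, 0.0, 1.57]
force: [-1.1, 0.2, -1.5]
grip_width: 0.0229
finger_force: 79.4
```

```bash
python3 -m crank '{"linear":[[0,0,-0.007],[0,0,-0.014],[0,0,-0.016],[0,0,-0.016],[0,0,-0.016]],"delta_rot":[[0,0,0],[0,0,0],[0,0,0],[0,0,0],[0,0,0]],"fingers":[-0.7,-0.7,-0.7,-0.7,-0.7]}'
python3 -m crank '{"linear":[[0,0,0],[0,0,0],[0,0,0],[0,0,0],[0,0,0]],"delta_rot":[[0,0,0],[0,0,0],[0,0,0],[0,0,0],[0,0,0]],"fingers":[-0.45,-0.3,0,0.18,0.18]}' 40
python3 -m crank '{"linear":[[0,0,0],[0,0,0.1],[0,0,0.2],[0,0,0.4],[0,0,0.6]],"delta_rot":[[0,0,0],[0,0,0],[0,0,0],[0,0,0],[0,0,0]],"fingers":[0.18,0.18,0.18,0.18,0.18]}'
```

```text
clock: 31.45
position: [0.5011, -0.3081, 0.0546]
tool_rot: [3.141, -0.0, 1.57]
force: [-3.8, 2.4, 12.5]
grip_width: 0.0234
finger_force: 81.6
clock: 31.95
position: [0.5009, -0.3081, 0.0537]
tool_rot: [-3.142, 0.0, 1.57]
force: [-0.4, 0.4, 0.5]
grip_width: 0.0501
finger_force: 0.0
clock: 32.45
position: [0.5003, -0.3079, 0.205]
tool_rot: [-3.14, -0.0, 1.569]
force: [1.1, 0.3, 0.4]
grip_width: 0.0503
finger_force: 0.0
```

```bash
python3 -m crank '{"linear":[[-0.15,0.694,0],[-0.15,0.694,0],[-0.15,0.694,0],[-0.15,0.694,0],[-0.15,0.694,0]],"delta_rot":[[0,0,-0.07],[0,0,-0.07],[0,0,-0.07],[0,0,-0.07],[0,0,-0.07]],"fingers":[0.18,0.18,-1,-1,-1]}'
python3 -m crank '{"linear":[[-0.15,0.694,0],[-0.15,0.694,0],[-0.15,0.694,0],[-0.15,0.694,0],[-0.15,0.694,0]],"delta_rot":[[0,0,0],[0,0,0],[0,0,0],[0,0,0],[0,0,0]],"fingers":[-1,-1,-1,-1,-1]}'
python3 -m crank '{"linear":[[0,0,0],[0,0,0],[0,0,-0.2],[0,0,-0.3],[0,0,-0.4]],"delta_rot":[[0,0,0],[0,0,0],[0,0,0],[0,0,0],[0,0,0]],"fingers":[-1,-1,-1,-1,-1]}'
python3 - <<'E'
from h import *
snap('scene','s3');snap('top','t6'); i=cv2.imread('pics/s3.png');j=cv2.imread('pics/t6.png')
z=lambda a,s:cv2.resize(a,s,interpolation=cv2.INTER_CUBIC)
cv2.imwrite('pics/c8.png',cv2.hconcat([z(i[90:290,150:450],(510,340)),z(j[205:265,385:465],(280,210)).copy() if 0 else cv2.copyMakeBorder(z(j[205:265,385:465],(280,210)),0,130,0,0,cv2.BORDER_CONSTANT)])); print(observe()['position'],observe()['qpos'])
E
```

```text
clock: 32.95
position: [0.4629, -0.1308, 0.2038]
tool_rot: [-3.141, -0.002, 1.538]
force: [1.1, -0.5, -0.4]
grip_width: 0.0071
finger_force: 0.0
clock: 33.45
position: [0.4256, 0.0419, 0.2038]
tool_rot: [-3.142, -0.001, 1.538]
force: [-0.2, -0.6, -0.1]
grip_width: 0.0003
finger_force: 0.0
clock: 33.95
position: [0.426, 0.0375, 0.1025]
tool_rot: [-3.141, 0.001, 1.531]
force: [1.0, 0.3, 0.4]
grip_width: 0.0002
finger_force: 0.0
[0.42487905 0.0372576  0.10176151] [-0.520087    0.51065587  0.37890538  2.23454118 -0.41247615  0.46554552
  0.1475425 ]
```

View pics/c8.png

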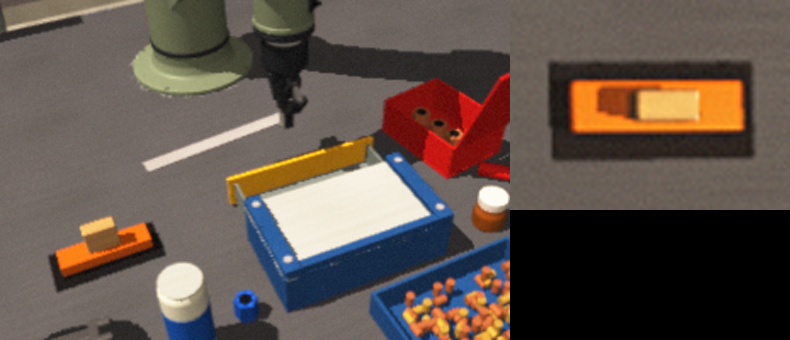

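The scraper stands upright in the middle of the pad. The fingers are in front of the drawer, so I'll lower and push it shut.

```bash
python3 -m crank '{"linear":[[0,0,-0.1],[0,0,-0.2],[0,0,-0.205],[0,0,-0.205],[0,0,-0.205]],"delta_rot":[[0,0,0],[0,0,0],[0,0,0],[0,0,0],[0,0,0]],"fingers":[-1,-1,-1,-1,-1]}'
python3 -m crank '{"linear":[[0.025,-0.001,0],[0.05,-0.002,0],[0.075,-0.003,0],[0.1,-0.004,0],[0.12,-0.005,0]],"delta_rot":[[0,0,0],[0,0,0],[0,0,0],[0,0,0],[0,0,0]],"fingers":[-1,-1,-1,-1,-1]}'
python3 -m crank '{"linear":[[0.025,-0.001,0],[0.05,-0.002,0],[0.075,-0.003,0],[0.1,-0.004,0],[0.12,-0.005,0]],"delta_rot":[[0,0,0],[0,0,0],[0,0,0],[0,0,0],[0,0,0]],"fingers":[-1,-1,-1,-1,-1]}'
```

```text
clock: 34.55
position: [0.4266, 0.0387, 0.0539]
tool_rot: [3.14, -0.0, 1.532]
force: [0.3, 0.6, -0.3]
grip_width: -0.0001
finger_force: 0.0
clock: 35.05
position: [0.4563, 0.0378, 0.0525]
tool_rot: [-3.141, -0.0, 1.533]
force: [-2.2, 1.0, 1.5]
grip_width: 0.0002
finger_force: 1.0
clock: 35.55
position: [0.4864, 0.0365, 0.0525]
tool_rot: [-3.142, 0.0, 1.533]
force: [-2.0, 1.5, 0.2]
grip_width: 0.0003
finger_force: 0.9
```

```bash
python3 -m crank '{"linear":[[0.02,-0.001,0],[0.04,-0.002,0],[0.06,-0.003,0],[0.08,-0.004,0],[0.1,-0.004,0]],"delta_rot":[[0,0,0],[0,0,0],[0,0,0],[0,0,0],[0,0,0]],"fingers":[-1,-1,-1,-1,-1]}'
python3 -m crank '{"linear":[[0.01,0,0],[0.02,-0.001,0],[0.03,-0.001,0],[0.04,-0.001,0],[0.04,-0.002,0]],"delta_rot":[[0,0,0],[0,0,0],[0,0,0],[0,0,0],[0,0,0]],"fingers":[-1,-1,-1,-1,-1]}'
```

```text
clock: 36.05
position: [0.5112, 0.0353, 0.0525]
tool_rot: [-3.141, 0.0, 1.533]
force: [-2.1, 0.3, 0.2]
grip_width: 0.0002
finger_force: 0.9
clock: 36.55
position: [0.5213, 0.035, 0.0526]
tool_rot: [3.141, 0.0, 1.533]
force: [0.3, -0.5, -0.6]
grip_width: -0.0001
finger_force: 0.0
```

```bash
python3 -m crank '{"linear":[[0.01,0,0],[0.02,-0.001,0],[0.03,-0.001,0],[0.04,-0.002,0],[0.05,-0.002,0]],"delta_rot":[[0,0,0],[0,0,0],[0,0,0],[0,0,0],[0,0,0]],"fingers":[-1,-1,-1,-1,-1]}'
python3 -m crank '{"linear":[[0.005,0,0],[0.01,0,0],[0.015,0,0],[0.02,-0.001,0],[0.025,-0.001,0]],"delta_rot":[[0,0,0],[0,0,0],[0,0,0],[0,0,0],[0,0,0]],"fingers":[-1,-1,-1,-1,-1]}'
```

```text
clock: 37.05
position: [0.5315, 0.0346, 0.0523]
tool_rot: [-3.137, -0.0, 1.533]
force: [-25.4, 0.8, 20.4]
grip_width: -0.0001
finger_force: 12.7
clock: 37.55
position: [0.5321, 0.0345, 0.0519]
tool_rot: [-3.126, -0.001, 1.533]
force: [-55.1, 1.6, 47.8]
grip_width: 0.0002
finger_force: 28.9
```

The force rise shows the drawer has hit its stop. I'll back off and go up.

```bash
python3 -m crank '{"linear":[[-0.06,0,0],[-0.12,0,0],[-0.25,0,0],[-0.25,0,0.2],[-0.25,0,0.4]],"delta_rot":[[0,0,0],[0,0,0],[0,0,0],[0,0,0],[0,0,0]],"fingers":[-1,-1,-1,-1,-1]}'
python3 -m crank '{"linear":[[0,0,0.2],[0,0,0.3],[0,0,0.3],[0,0,0.3],[0,0,0.3]],"delta_rot":[[0,0,0],[0,0,0],[0,0,0],[0,0,0],[0,0,0]],"fingers":[-1,-1,-1,-1,-1]}'
python3 -m crank '{"linear":[[0.86,0.3,0],[0.86,0.3,0],[0.86,0.3,0],[0.86,0.3,0],[0.86,0.3,0]],"delta_rot":[[0,0,0],[0,0,0],[0,0,0],[0,0,0],[0,0,0]],"fingers":[-1,-1,-1,-1,-1]}'
python3 - <<'E'
from h import *
snap('scene','s4');snap('top','t7'); i=cv2.imread('pics/s4.png');j=cv2.imread('pics/t7.png')
z=lambda a,s:cv2.resize(a,s,interpolation=cv2.INTER_CUBIC)
cv2.imwrite('pics/c9.png',cv2.hconcat([z(i[100:280,270:480],(420,360)),z(j[140:280,140:290],(380,360))])); print(observe()['position'])
E
```

```text
clock: 38.05
position: [0.4761, 0.0338, 0.1533]
tool_rot: [-3.139, 0.001, 1.532]
force: [0.7, 1.1, 0.1]
grip_width: -0.0001
finger_force: 0.0
clock: 38.55
position: [0.4768, 0.0342, 0.2268]
tool_rot: [-3.141, 0.0, 1.533]
force: [-0.1, -0.4, -0.4]
grip_width: -0.0
finger_force: 0.0
clock: 39.05
position: [0.6942, 0.1105, 0.2249]
tool_rot: [-3.139, 0.001, 1.534]
force: [0.2, -0.3, 0.5]
grip_width: 0.0
finger_force: 0.0
[0.69390753 0.11019649 0.22430474]
```

View pics/c9.png

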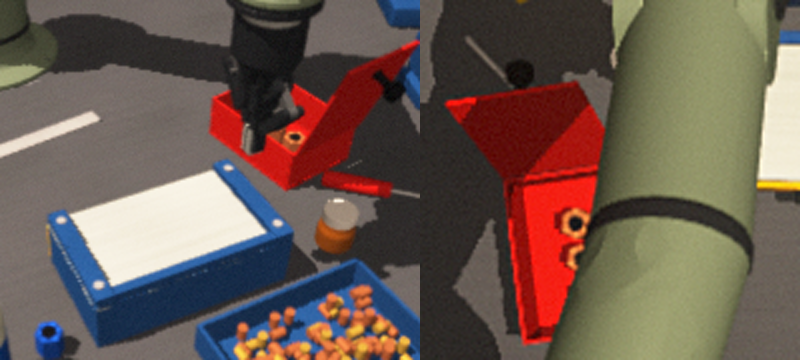

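The drawer is flush with the bed and the lid is still open, so I'll go behind the lid.

```bash
python3 -m crank '{"linear":[[0.04,0.2,0],[0.04,0.4,0],[0.04,0.6,0],[0.04,0.81,0],[0.04,0.81,0]],"delta_rot":[[0,0,0.35],[0,0,0.35],[0,0,0.35],[0,0,0.35],[0,0,0.35]],"fingers":[-1,-1,-1,-1,-1]}'
python3 -m crank '{"linear":[[-0.04,0,0],[-0.08,-0.01,0],[-0.12,-0.02,0],[-0.16,-0.025,0],[-0.2,-0.03,0]],"delta_rot":[[0,0,0],[0,0,0],[0,0,0],[0,0,0],[0,0,0]],"fingers":[-1,-1,-1,-1,-1]}'
```

```text
clock: 39.65
position: [0.6996, 0.3195, 0.2249]
tool_rot: [-3.139, -0.003, 1.724]
force: [-0.3, 0.0, -0.3]
grip_width: 0.0001
finger_force: 0.0
clock: 40.15
position: [0.6513, 0.3033, 0.2262]
tool_rot: [-3.14, 0.001, 1.716]
force: [0.6, 1.0, 0.4]
grip_width: 0.0
finger_force: 0.2
```

```bash
python3 -m crank '{"linear":[[-0.05,-0.007,0],[-0.1,-0.015,0],[-0.15,-0.022,0],[-0.2,-0.03,0],[-0.25,-0.037,0]],"delta_rot":[[0,0,0],[0,0,0],[0,0,0],[0,0,0],[0,0,0]],"fingers":[-1,-1,-1,-1,-1]}'
python3 -m crank '{"linear":[[-0.05,-0.007,0],[-0.1,-0.015,0],[-0.1,-0.015,0],[-0.1,-0.015,0],[-0.1,-0.015,0]],"delta_rot":[[0,0,0],[0,0,0],[0,0,0],[0,0,0],[0,0,0]],"fingers":[-1,-1,-1,-1,-1]}'
python3 -m crank '{"linear":[[0,0,0.1],[0.2,-0.2,0.1],[0.2,-0.4,0.1],[0.2,-0.6,0.1],[0.2,-0.8,0.1]],"delta_rot":[[0,0,0],[0,0,0],[0,0,0],[0,0,0],[0,0,0]],"fingers":[-1,-1,-1,-1,-1]}'
python3 -m crank '{"linear":[[0.1,-0.2,0],[0.1,-0.4,0],[0.1,-0.6,0],[0.1,-0.8,0],[0.1,-1,0]],"delta_rot":[[0,0,0],[0,0,0],[0,0,0],[0,0,0],[0,0,0]],"fingers":[-1,-1,-1,-1,-1]}'
python3 - <<'E'
from h import *
snap('scene','s5');snap('top','t8'); i=cv2.imread('pics/s5.png');j=cv2.imread('pics/t8.png')
z=lambda a,s:cv2.resize(a,s,interpolation=cv2.INTER_CUBIC)
cv2.imwrite('pics/c10.png',cv2.hconcat([z(i[100:320,130:480],(440,280)),z(j[135:285,140:370],(350,280))])); print(observe()['position'])
E
```

```text
clock: 40.65
position: [0.5897, 0.2943, 0.2281]
tool_rot: [3.14, -0.001, 1.716]
force: [0.7, 0.2, 1.4]
grip_width: -0.0001
finger_force: 0.6
clock: 41.15
position: [0.565, 0.2909, 0.2271]
tool_rot: [-3.141, 0.0, 1.716]
force: [0.0, -0.1, -0.1]
grip_width: 0.0
finger_force: 0.0
clock: 41.65
position: [0.6149, 0.1048, 0.2521]
tool_rot: [-3.141, 0.001, 1.716]
force: [1.7, 0.4, 0.8]
grip_width: 0.0001
finger_force: 0.0
clock: 42.15
position: [0.6394, -0.1399, 0.2523]
tool_rot: [-3.141, 0.0, 1.716]
force: [0.8, 0.4, 0.6]
grip_width: 0.0003
finger_force: 0.0
[ 0.63812315 -0.14637452  0.25265284]
```

View pics/c10.png

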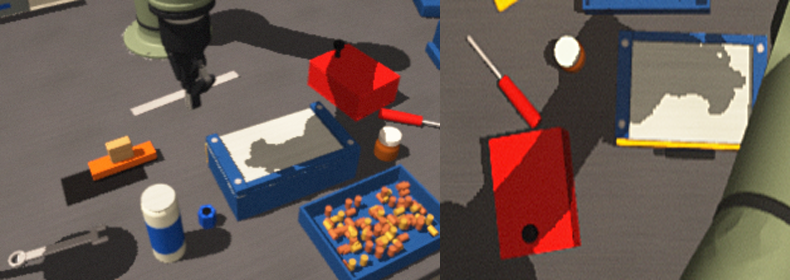

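The lid is shut with its knob on top, and the drawer is shut. In the scene view the scraper seems shifted off its pad, possibly by the announced knock. I'll move the arm clear and measure it.

```bash
python3 -m crank '{"linear":[[-0.2,0.8,0],[-0.2,0.8,0],[-0.2,0.8,0],[-0.2,0.8,0],[-0.2,0.8,0]],"delta_rot":[[0,0,0],[0,0,0],[0,0,0],[0,0,0],[0,0,0]],"fingers":[-1,-1,-1,-1,-1]}'
python3 -m crank '{"linear":[[-0.2,0.8,0],[-0.2,0.8,0],[-0.2,0.8,0],[-0.2,0.8,0],[-0.2,0.8,0]],"delta_rot":[[0,0,0],[0,0,0],[0,0,0],[0,0,0],[0,0,0]],"fingers":[-1,-1,-1,-1,-1]}'
python3 - <<'E'
from h import *
snap('top','t9'); j=cv2.imread('pics/t9.png')
z=lambda a:cv2.resize(a,None,fx=4,fy=4,interpolation=cv2.INTER_CUBIC)
cv2.imwrite('pics/c11.png',cv2.hconcat([z(j[165:280,250:360]),z(j[165:280,385:465])])); print(observe()['position'])
E
```

```text
clock: 42.75
position: [0.5884, 0.0691, 0.2519]
tool_rot: [-3.141, -0.002, 1.723]
force: [0.4, -1.7, -0.4]
grip_width: 0.0002
finger_force: 0.0
clock: 43.25
position: [0.5374, 0.2691, 0.2517]
tool_rot: [-3.14, -0.002, 1.724]
force: [0.4, -0.1, 0.0]
grip_width: 0.0001
finger_force: 0.0
[0.53818346 0.26678883 0.25181353]
```

View pics/c11.png

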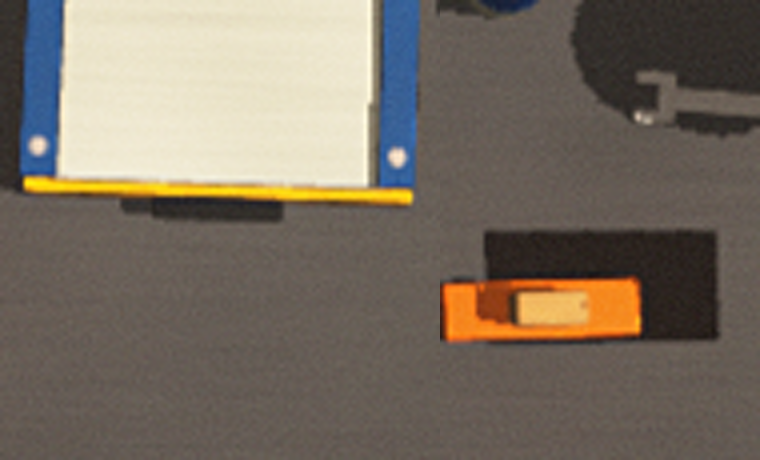

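The drawer is shut, but the scraper has been knocked: its handle centre is at crop (551,308), hanging partly off the pad's left edge. I'll re-grip it.

```bash
python3 - <<'E'
from h import *
f=load('t9')
g=lambda x,y,z: pt(f,(x+.5)/4-.5-110+385,(y+.5)/4-.5+165,z)
for n,L,z in(('foot',[(443,284),(640,279),(641,333),(445,340)],.029),('handle',[(514,292),(588,290),(588,324),(516,326)],.072),('pad',[(485,231),(718,232),(718,340)],.004)):
    P=np.array([g(x,y,z) for x,y in L]); print(n,P[:,:2].tolist(),P[:,:2].mean(0))
E
python3 -m crank '{"linear":[[-0.07,-0.93,0],[-0.07,-0.93,0],[-0.07,-0.93,0],[-0.07,-0.93,0],[-0.07,-0.93,0]],"delta_rot":[[0,0,-0.28],[0,0,-0.28],[0,0,-0.28],[0,0,-0.28],[0,0,-0.28]],"fingers":[0.18,0.18,0.18,0.18,0.18]}'
```

```text
foot [[0.4998, -0.1939], [0.5027, -0.3351], [0.4643, -0.3352], [0.4602, -0.1949]] [ 0.48175  -0.264775]
handle [[0.4928, -0.2377], [0.4939, -0.2892], [0.4705, -0.2888], [0.4694, -0.2388]] [ 0.48165  -0.263625]
pad [[0.5387, -0.2278], [0.5374, -0.3991], [0.4589, -0.3975]] [ 0.51166667 -0.34146667]
clock: 43.8
position: [0.5214, 0.0251, 0.2528]
tool_rot: [3.141, 0.001, 1.566]
force: [0.1, 0.3, 0.3]
grip_width: 0.0503
finger_force: 0.0
```

```bash
python3 -m crank '{"linear":[[-0.08,-0.58,0],[-0.08,-0.58,0],[-0.08,-0.58,0],[-0.08,-0.58,0],[-0.08,-0.58,0]],"delta_rot":[[0,0,0.05],[0,0,0.05],[0,0,0.05],[0,0,0.05],[0,0,0.05]],"fingers":[0.18,0.18,0.18,0.18,0.18]}'
python3 -m crank '{"linear":[[-0.08,-0.58,0],[-0.08,-0.58,0],[-0.08,-0.58,0],[-0.08,-0.58,0],[-0.08,-0.58,0]],"delta_rot":[[0,0,0],[0,0,0],[0,0,0],[0,0,0],[0,0,0]],"fingers":[0.18,0.18,0.18,0.18,0.18]}'
python3 -m crank '{"linear":[[0,0,0],[0,0,0],[0,0,-0.2],[0,0,-0.4],[0,0,-0.6]],"delta_rot":[[0,0,0],[0,0,0],[0,0,0],[0,0,0],[0,0,0]],"fingers":[0.18,0.18,0.18,0.18,0.18]}'
```

```text
clock: 44.3
position: [0.5015, -0.1171, 0.2526]
tool_rot: [3.142, 0.0, 1.592]
force: [-0.6, -0.1, -0.6]
grip_width: 0.0505
finger_force: 0.0
clock: 44.8
position: [0.4818, -0.2604, 0.2522]
tool_rot: [-3.141, -0.0, 1.595]
force: [0.3, 1.0, 0.1]
grip_width: 0.0505
finger_force: 0.0
clock: 45.3
position: [0.4826, -0.2587, 0.1011]
tool_rot: [3.141, 0.0, 1.598]
force: [2.8, -0.7, 0.1]
grip_width: 0.0506
finger_force: 0.0
```

```bash
python3 -m crank '{"linear":[[0,-0.016,-0.1],[0,-0.016,-0.16],[0,-0.016,-0.18],[0,-0.016,-0.18],[0,-0.016,-0.18]],"delta_rot":[[0,0,0],[0,0,0],[0,0,0],[0,0,0],[0,0,0]],"fingers":[0.18,0.18,0.18,0.18,0.18]}'
python3 -m crank '{"linear":[[0,0,0],[0,0,0],[0,0,0],[0,0,0],[0,0,0]],"delta_rot":[[0,0,0],[0,0,0],[0,0,0],[0,0,0],[0,0,0]],"fingers":[-0.7,-0.7,-0.7,-0.7,-0.7]}' 80
python3 -m crank '{"linear":[[0,0,0],[0,0,0],[0,0,0.05],[0,0,0.1],[0,0,0.1]],"delta_rot":[[0,0,0],[0,0,0],[0,0,0],[0,0,0],[0,0,0]],"fingers":[-0.7,-0.7,-0.7,-0.7,-0.7]}'
python3 -m crank '{"linear":[[0.03,-0.07,0],[0.068,-0.14,0],[0.068,-0.197,0],[0.068,-0.197,0],[0.068,-0.197,0]],"delta_rot":[[0,0,0],[0,0,-0.05],[0,0,-0.05],[0,0,-0.05],[0,0,-0.05]],"fingers":[-0.7,-0.7,-0.7,-0.7,-0.7]}'
```

```text
clock: 45.8
position: [0.4827, -0.264, 0.0588]
tool_rot: [3.14, 0.001, 1.596]
force: [-0.3, -0.6, -0.1]
grip_width: 0.0503
finger_force: 0.0
clock: 46.3
position: [0.4824, -0.264, 0.0585]
tool_rot: [3.14, 0.0, 1.596]
force: [-1.8, 1.7, 9.9]
grip_width: 0.0233
finger_force: 77.8
clock: 46.8
position: [0.4828, -0.2644, 0.0846]
tool_rot: [3.139, 0.001, 1.596]
force: [0.6, -0.1, -1.8]
grip_width: 0.0229
finger_force: 79.1
clock: 47.3
position: [0.4983, -0.3131, 0.0823]
tool_rot: [-3.141, -0.0, 1.57]
force: [-0.3, -0.1, -3.2]
grip_width: 0.0227
finger_force: 79.2
```

Held, and the contact height is 0.0585. I'll lower it to the pad.

```bash
python3 -m crank '{"linear":[[0,0,-0.03],[0,0,-0.06],[0,0,-0.08],[0,0,-0.09],[0,0,-0.095]],"delta_rot":[[0,0,0],[0,0,0],[0,0,0],[0,0,0],[0,0,0]],"fingers":[-0.7,-0.7,-0.7,-0.7,-0.7]}'
python3 -m crank '{"linear":[[0,0,-0.002],[0,0,-0.002],[0,0,-0.002],[0,0,-0.002],[0,0,-0.002]],"delta_rot":[[0,0,0],[0,0,0],[0,0,0],[0,0,0],[0,0,0]],"fingers":[-0.7,-0.7,-0.7,-0.7,-0.7]}'
python3 -m crank '{"linear":[[0,0,0],[0,0,0],[0,0,0],[0,0,0],[0,0,0]],"delta_rot":[[0,0,0],[0,0,0],[0,0,0],[0,0,0],[0,0,0]],"fingers":[-0.45,-0.3,0,0.18,0.18]}' 40
python3 -m crank '{"linear":[[0,0,0],[0,0,0.1],[0,0,0.2],[0,0,0.4],[0,0,0.6]],"delta_rot":[[0,0,0],[0,0,0],[0,0,0],[0,0,0],[0,0,0]],"fingers":[0.18,0.18,0.18,0.18,0.18]}'
python3 -m crank '{"linear":[[0.1,0.9,0.1],[0.1,0.9,0.1],[0.1,0.9,0.1],[0.1,0.9,0.1],[0.1,0.9,0.1]],"delta_rot":[[0,0,0],[0,0,0],[0,0,0],[0,0,0],[0,0,0]],"fingers":[0.18,0.18,0.18,0.18,0.18]}'
python3 -m crank '{"linear":[[0.1,0.9,0],[0.1,0.9,0],[0.1,0.9,0],[0.1,0.9,0],[0.1,0.9,0]],"delta_rot":[[0,0,0],[0,0,0],[0,0,0],[0,0,0],[0,0,0]],"fingers":[0.18,0.18,0.18,0.18,0.18]}'
python3 - <<'E'
from h import *
snap('top','t10');snap('scene','s6'); j=cv2.imread('pics/t10.png');i=cv2.imread('pics/s6.png')
z=lambda a,s:cv2.resize(a,s,interpolation=cv2.INTER_CUBIC)
cv2.imwrite('pics/c12.png',cv2.vconcat([z(j[140:285,160:500],(680,290)),z(i[90:290,130:530],(680,300))]))
E
```

```text
clock: 47.8
position: [0.4987, -0.313, 0.0585]
tool_rot: [-3.141, -0.001, 1.57]
force: [-7.6, 5.4, 19.8]
grip_width: 0.0229
finger_force: 82.4
clock: 48.3
position: [0.4988, -0.3131, 0.0586]
tool_rot: [-3.141, -0.0, 1.57]
force: [-3.1, 2.4, 5.2]
grip_width: 0.0229
finger_force: 80.0
clock: 48.8
position: [0.499, -0.3133, 0.0583]
tool_rot: [3.141, 0.0, 1.57]
force: [-0.5, 0.2, 0.2]
grip_width: 0.05
finger_force: 0.0
clock: 49.3
position: [0.4984, -0.3131, 0.2096]
tool_rot: [-3.14, -0.0, 1.569]
force: [1.0, -0.3, 0.6]
grip_width: 0.0503
finger_force: 0.0
clock: 49.8
position: [0.5243, -0.0842, 0.2336]
tool_rot: [3.141, -0.001, 1.573]
force: [0.7, -1.0, -0.3]
grip_width: 0.0503
finger_force: 0.0
clock: 50.3
position: [0.5486, 0.1414, 0.2331]
tool_rot: [-3.141, -0.001, 1.574]
force: [-0.0, -1.3, 0.5]
grip_width: 0.0503
finger_force: 0.0
```

View pics/c12.png

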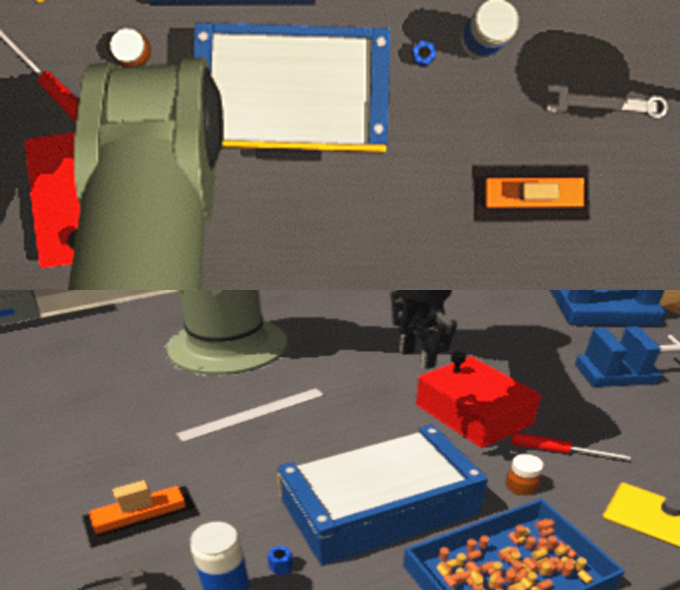

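The scraper is upright in the middle of the pad (at (530,192) in the upper half). The drawer and lid are shut and the arm is touching nothing.

```bash
python3 -c "
from workcell import bot
print(bot.job_done())"
```

```text
the job is handed in; nothing more can be done
None
```

I handed the job in at about 50 s with all three bushes in the lidded box, all five chips in the shut drawer and the scraper upright mid-pad (it got knocked off-centre once, so I re-placed it); the hand-in returned no verdict.

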